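Set a straightedge against two pins

TASK

Pick up the long beech bar and lay it flat on the plywood panel, as a straightedge, across the near side of the two red-topped pins and clear of them, and let go of it. Then slide it over the panel until its long side touches both pins at once, keep it pressed lightly but surely (some 5 N on each) against both for about a second without forcing the pins, and leave it lying there touching both. Do not disturb the mug, the wax tin or the glue tube.

Things in the scene. Friction and masses are not known exactly. Their poses are not given: they have to be found in the camera images.
- bar: straight planed beech bar, 42 wide (its x) x 400 long (its y) x 40 mm high, about 0.5 kg; origin at the centre of its underside, z up. Either long side may serve as the straight edge. It starts loose on the bench, left of the panel and lying roughly away from the robot.
- panel: pale plywood panel, 228 (its x) x 321 (its y) x 14 mm, fastened to the bench, unmovable; origin at the centre of its underside, its top is 14 mm above the bench and smooth: the bar drags over it with 1 to 3 N. Its -x side is the near side, facing the robot. A bar laid with its middle line 20 to 30 mm on the near side of the panel's middle is clear of the pins.
- near_edge (a point): the middle of the panel's near (-x) top edge, 114 mm from the panel's origin; axes as the panel's. The bar must end between this edge and the pins.
- left_pin: aluminium track, 60 x 24 mm, flush in the panel's far half, left (+y) end; origin at its centre, on the panel's top. In its slot stands a fixed steel pin with red top, 10 mm in diameter, 30 mm high, up to 12 mm before or behind the origin along the track's x (roughly the panel's x): NOT part of the measured pose, find it by feel or eye. Press it with some 5 N; it bears at most 10 N.
- right_pin: the same kind of track and pin at the right (-y) end of the panel, about 200 mm from the left one, its pin set in the slot independently. The line through the two pins can be skewed to the panel by up to about 0.22 rad. Press it likewise: some 5 N, at most 10 N.
- mug: dark green mug, 69 x 94 x 81 mm, on the bench right of the panel; origin at the centre of its underside. Bystander, leave alone.
- wax_tin: small round blue and yellow tin, 57 mm in diameter, 34 mm high, on the bench near the left front corner of the panel; origin at the centre of its underside. Bystander, leave alone.
- glue_tube: white glue tube with a red cap, 31 x 122 x 24 mm, on the bench right of the panel, farther than the mug; origin at the centre of its underside. Bystander, leave alone.

How it is judged (in metres and radians):
On the way, in this order (a step that is already met when the one before it is completed fails the run):
1. the bar lies flat on the panel, let go, on the near side of both pins and at least 5 mm clear of them (angle between bar's own z axis and vertical below 0.04 rad and height (world z) of bar between 0.01 and 0.018 m and y of left_pin in the frame of bar between -0.19 and 0.19 m and y of right_pin in the frame of bar between -0.19 and 0.19 m and ((x of near_edge in the frame of bar below -0.01 m and x of left_pin_post_c0 in the frame of bar between 0.031 and 0.3 m and x of right_pin_post_c0 in the frame of bar between 0.031 and 0.3 m) or (x of near_edge in the frame of bar above 0.01 m and x of left_pin_post_c0 in the frame of bar between -0.3 and -0.031 m and x of right_pin_post_c0 in the frame of bar between -0.3 and -0.031 m)) and contact force between bar and panel above 0.5 N and linear speed of bar below 0.02 m/s and contact force between bar and the fingers below 0.2 N), for 0.2 s.
2. lying on the panel, the bar is pressed against both pins at once with at least 2 N on each, for 0.5 s (angle between bar's own z axis and vertical below 0.04 rad and height (world z) of bar between 0.01 and 0.018 m and contact force between bar and left_pin above 2 N and contact force between bar and right_pin above 2 N and contact force between bar and panel above 0.5 N), for 0.5 s.
At the end, for the whole second after the job is handed in: The bar lies flat and still on the panel on the near side of the pins, with one long side within 1.5 mm of both pins, and both pins lie within the bar's length (angle between bar's own z axis and vertical below 0.04 rad and height (world z) of bar between 0.01 and 0.018 m and y of left_pin in the frame of bar between -0.19 and 0.19 m and y of right_pin in the frame of bar between -0.19 and 0.19 m and ((x of near_edge in the frame of bar below -0.01 m and x of left_pin_post_c0 in the frame of bar between 0.0235 and 0.0275 m and x of right_pin_post_c0 in the frame of bar between 0.0235 and 0.0275 m) or (x of near_edge in the frame of bar above 0.01 m and x of left_pin_post_c0 in the frame of bar between -0.0275 and -0.0235 m and x of right_pin_post_c0 in the frame of bar between -0.0275 and -0.0235 m)) and linear speed of bar below 0.01 m/s); the robot touches nothing.
It fails at once if more than 10 N between the bar and the left pin (contact force between bar and left_pin above 10 N).
It fails at once if more than 10 N between the bar and the right pin (contact force between bar and right_pin above 10 N).
It fails at once if the bar is dropped or rammed on the panel (more than 60 N between them) (contact force between bar and panel above 60 N).
It fails at once if the mug, wax tin or glue tube is moved more than 15 mm (distance of any of mug, wax_tin, glue_tube from where it was at the start of the episode above 0.015 m).
It also fails if it takes over 61 s, if anything falls off the work surface, if the arm or the gripper's body presses on something with over 40 N, if the wrist force passes 120 N, or if a joint passes its speed limit or range.

ROBOT

A 6-joint arm with a two-finger parallel gripper is mounted at the origin on a cart in front of the work surface, level with it; the furniture and walls round the work are solid. World frame = base frame: x ahead of the robot, y to its left, z up, the work surface at z = 0. Lengths are in m, angles in degrees, forces in N, time in s.
With the tool pointing down it reaches from about 0.375 to 0.9 m from the base axis. Payload 3.1 kg.
Tool frame: the origin (TCP) lies at the very end of the fingers, on their centre line; the grasp point (between the pads) lies 19 mm behind it; z points along the fingers, y is the line along which they close (so a half turn about z gives the same grasp; the last joint's range is limited). The gripper opens to 87 mm and grips with 3 to 60 N. Pads are 19 mm wide; open, the fingers measure 117 mm over their backs; the gripper's body (75 mm by 190 mm) begins 51 mm behind the grasp point.
Start: joints at [57.783, 30.224, 82.088, -0, 67.689, -10.227], TCP at [0.234, 0.58, 0.223] pointing down, gripper open.
Joint ranges: [-176.69, 176.69], [-43.24, 126.21], [12.49, 139.97], [-82, 262], [0, 151.66], [-163.58, 163.58]. Speed limits (degrees/s): [159.86, 159.86, 180, 180, 180, 180].

INTERFACE

Orientations are given as a 3x3 rotation matrix whose columns are the frame's x, y, z axes.
In Python, from rig import bot gives the robot as it stands.
- The arm moves only by the tool move_arm, never from a script. Its argument "increments" is a list of rows, each an object with "xyz": the shift along the tool's x, y, z in mm, a list of three; "roll": the turn about the tool's z in rad; "grip": the opening in per cent of the stroke, from 0 (shut) to 100 (fully open). A call has 1 to 5 rows; each row shifts and turns the commanded pose from where the row before left it, along the tool's axes as they then stand; what a row does not reach is not made up. A row lasts 1/12 s, in which the tool goes at most 41.7 mm and 7.16 degrees, less where a joint would pass 70% of its speed; a pose out of reach is approached as far as the arm can. A call is refused whole if a number of a shift passes 41.7 or a number of a turn 0.125, either way. A call with a gripper value outside its range is refused whole. The fingers move at their own pace and stop on an object; the grip force is fixed at half the most. Time passes only in rows, so rows that do not move let the fingers close. It gives the time, the measured TCP pose, the force, the opening and the grip force at its end, in the units of the state.
- bot.read_state(): the state, without advancing time (a new reading comes with each control period).
- bot.capture(name): name is "scene" or "top" or "wrist"; returns (picture, depth): 384x512x3 uint8, red, green, blue; 384x512 float32, m along the optical axis (not along the pixel's ray), 0 where there is no reading.
- bot.camera_model(name): a dict with "intrinsics" (3x3 intrinsics, pixels), "rvec" (rotation vector, rad) and "tvec" (3), from world to camera coordinates, as OpenCV has them; the wrist camera has in their place "tool_from_camera" (4x4, takes a point from camera to tool coordinates, whose origin is the TCP and whose axes are the flange's). Camera axes: x right, y down, z forward; pixel columns grow to the right and rows downward; lengths in m; the calibration is good to about 2 mm. A picture is of the moment at which its call begins: read the wrist's pose just before it. camera_model takes no time and is no camera call.
- bot.hand_in(): hands the job in; it is judged then, once.
Trained networks look in the newest picture that a camera, given by its name, has taken for a name from the list of things; names that differ only in an ending like _2 or _b are one class to them, and where a whole thing is asked for, a point or a joint stands for the part that bears it (a point fixed in the world has none). Each returns a list of dicts, best first, with "conf" (0 to 1); they miss things now and then, are a little off and sometimes report something else, mostly with a low value. They report only what shows in the picture. A call takes as long as a camera call.
- bot.spot_in(label, camera): "at" ([x, y, z] in m, in the coordinates of the camera as it stood for that picture, good to about 4 mm: the middle of the surface that is visible of it).
- bot.trace(label, camera): "mask" (384x512 bool, what is visible of it).
The state is a dict: "time_s": time; "joint_positions": joint angles; "qvel": joint speeds; "tau": joint torques, N m; "position": TCP position; "tcp_rot": TCP orientation; "force": force on the tool from outside, world axes, zero at the start; "moment": the same for the moment, N m; "opening": opening from 0.0 (shut) to 1.0 (fully open); "grasp_force": force on a finger pad.
Only numpy, scipy, OpenCV 4.12 (cv2) and the standard library are available. Lean on these libraries where they do the work, as an engineer would, in place of code of your own. Each camera call takes 0.05 s, during which the arm holds its last target. There are 200 camera calls.

## Working session

There is one attempt and no reset: what is moved stays moved. The work goes in short steps, Python scripts to look and compute and a tool call to move; the robot and the scene stay as the last step left them, time stands still between calls to the robot, and variables do not carry over. Pictures are saved under pics/ and viewed, at most 10 in all, crops included, and the job is handed in when it is done.

Besides the shell and the picture viewer there is one more tool, called as a command line: name --argument value ..., lists and objects as JSON in quotes. move_arm: Moves the arm, as the interface text tells. Its arguments: {"type":"object","properties":{"increments":{"type":"array"}},"required":["increments"]}

```bash
ls; mkdir -p pics; cat > h.py <<'E'
import numpy as np, cv2
from rig import bot
def world(name, mask=None):
    """world points (HxWx3) of a fixed camera or wrist"""
    s=bot.read_state(); im,d=bot.capture(name); m=bot.camera_model(name)
    K=np.array(m["intrinsics"]); v,u=np.mgrid[:384,:512]
    P=np.stack([(u-K[0,2])/K[0,0]*d,(v-K[1,2])/K[1,1]*d,d],-1)
    if "rvec" in m:
        R=cv2.Rodrigues(np.array(m["rvec"],float))[0]; t=np.array(m["tvec"],float).ravel()
        W=(P-t)@R
    else:
        T=np.array(m["tool_from_camera"]); P=P@T[:3,:3].T+T[:3,3]
        W=P@np.array(s["tcp_rot"]).T+np.array(s["position"])
    W[d==0]=np.nan
    return im,W
def save(im,f): cv2.imwrite("pics/"+f,im[:,:,::-1])
E
python3 - <<'E'
from h import *
s=bot.read_state(); print(s)
for c in ("top","scene"):
    im,W=world(c); save(im,c+"1.png")
    for l in ("bar","panel","left_pin","right_pin","mug","wax_tin","glue_tube"):
        for r in bot.trace(l,c)[:2]:
            p=W[r["mask"]]; p=p[~np.isnan(p[:,0])]
            if len(p)<5: continue
            h=np.median(p[:,2])
            q=p[np.abs(p[:,2]-np.percentile(p[:,2],80))<.008]
            rr=cv2.minAreaRect(q[:,:2].astype(np.float32)*1000)
            print(c,l,round(r["conf"],2),len(p),np.round(np.median(p,0),3),np.round(rr[0],1),np.round(rr[1],1),round(rr[2],2))
E
```

```text
pics
{'time_s': 0.0, 'joint_positions': array([ 5.77827254e+01,  3.02795622e+01,  8.21563722e+01,  2.64216915e-04,
        6.76899793e+01, -1.02274361e+01]), 'qvel': array([-0.01084843, -0.01099436,  0.0379948 , -0.03429434, -0.14790028,
       -0.1227267 ]), 'tau': array([ 3.97762669e-04, -4.40035415e+01, -1.76593602e+01,  6.34257286e-02,
        5.80510427e-02, -1.64166040e-04]), 'position': array([0.23359966, 0.57890834, 0.22156533]), 'tcp_rot': array([[-9.27249388e-01,  3.74442507e-01, -1.17522331e-03],
       [ 3.74444143e-01,  9.27247613e-01, -1.85697346e-03],
       [ 3.94393214e-04, -2.16193300e-03, -9.99997585e-01]]), 'force': array([ 0.18731606, -0.2158568 , -0.38327024]), 'moment': array([-0.00144064, -0.04707622,  0.03497157]), 'grasp_force': 0.0, 'opening': 1.0000865265741272}
top bar 0.65 2393 [0.523 0.304 0.039] [526.4 305.3] [ 43.4 401.8] 7.97
top panel 0.69 7480 [ 0.577 -0.098  0.013] [583.7 -96.7] [310.4 217.2] 82.36
top left_pin 0.52 171 [ 0.66  -0.003  0.015] [665.3  -2.4] [24.4 61.2] 82.44
top left_pin 0.4 318 [ 0.633 -0.41   0.016] [ 635.5 -403.8] [117.5  26.7] 81.09
top right_pin 0.57 155 [ 0.631 -0.204  0.014] [ 635.3 -205. ] [22.9 57.6] 81.28
top mug 0.79 738 [ 0.525 -0.4    0.05 ] [ 530.4 -402.7] [65.  81.2] 53.5
top wax_tin 0.92 371 [0.366 0.162 0.032] [366.4 163.3] [55.8 53.5] 48.13
top glue_tube 0.66 377 [ 0.634 -0.409  0.015] [ 635.2 -403.3] [118.9  29.1] 83.43
scene bar 0.63 1267 [0.521 0.258 0.032] [527.  300.4] [ 40.1 393.8] 8.06
scene panel 0.74 4317 [ 0.565 -0.124  0.015] [587.2 -95.1] [314.8 218.2] 82.27
scene mug 0.83 1576 [ 0.513 -0.407  0.054] [ 526.  -403.7] [78.1 68. ] 73.16
scene wax_tin 0.58 299 [0.362 0.149 0.031] [367.5 163.4] [57.2 51.3] 68.75
scene glue_tube 0.77 258 [ 0.631 -0.425  0.016] [ 633.3 -424.3] [75.7 27.7] 85.63
```

View pics/top1.png

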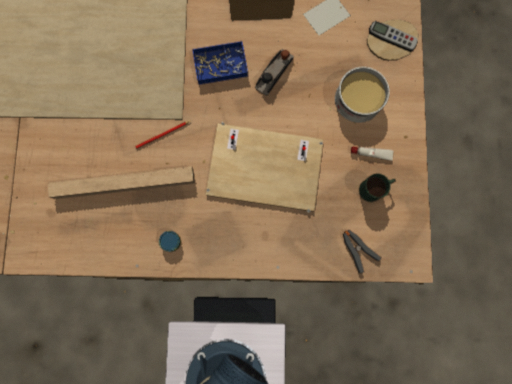

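```bash
python3 - <<'E'
from h import *
im,W=world("top")
print(bot.camera_model("top"))
for l in ("bar","panel","left_pin","right_pin"):
    m=bot.trace(l,"top")[0]["mask"]; p=W[m]; p=p[~np.isnan(p[:,0])]
    if l in("bar","panel"):
        q=p[np.abs(p[:,2]-(.04 if l=="bar" else .014))<.008]
        print(l,np.round(cv2.boxPoints(cv2.minAreaRect(q[:,:2].astype(np.float32)*1000))))
# red pixels near panel
hsv=cv2.cvtColor(im,cv2.COLOR_RGB2HSV)
red=((hsv[...,0]<10)|(hsv[...,0]>170))&(hsv[...,1]>130)&(hsv[...,2]>80)
n,lab,st,ce=cv2.connectedComponentsWithStats(red.astype(np.uint8))
for i in range(1,n):
    if st[i,4]>3: print(st[i],ce[i],np.round(np.nanmedian(W[lab==i],0),4))
E
```

```text
{'intrinsics': array([[452.37476411,   0.        , 253.16469817],
       [  0.        , 452.37476411, 193.06482308],
       [  0.        ,   0.        ,   1.        ]]), 'rvec': array([ 2.16481067, -2.11624312,  0.18943717]), 'tvec': array([-0.0753237 ,  0.50136271,  1.20989623])}
bar [[477. 500.]
 [533. 104.]
 [576. 110.]
 [520. 506.]]
panel [[ 458. -236.]
 [ 671. -264.]
 [ 711.   43.]
 [ 498.   71.]]
[406  36   2   2   4] [406.5  36.5] [ 0.9845 -0.5081  0.0368]
[410  38   3   2   5] [411.2  38.6] [ 0.9756 -0.5205  0.0397]
[282  51   6   5  16] [284.4375  52.5625] [ 0.9254 -0.1469  0.0341]
[135 122  51  27 204] [160.13235294 135.0245098 ] [0.6725 0.2095 0.0057]
[231 135   3   4  11] [232.09090909 136.63636364] [ 0.6618 -0.0007  0.0413]
[303 146   3   4   9] [303.66666667 147.55555556] [ 0.6351 -0.2044  0.0422]
[351 146   7   6  31] [353.96774194 148.48387097] [ 0.6437 -0.3524  0.0183]
```

The top view shows the bar left of the panel, about (120,182), lying mostly along y. The two red pin tops are at (232,137) and (304,148), and the tin at (171,241) is well clear. The sizes match: bar 43x402, panel 217x310 and pins 205 mm apart.

```bash
cat >> h.py <<'E'
def plan(target,yaw,n):
    """rows to bring TCP to target (m) with tool y at world angle yaw (deg, mod 180)"""
    s=bot.read_state(); R=np.array(s["tcp_rot"]); p=np.array(s["position"])
    y0=np.degrees(np.arctan2(R[1,1],R[0,1])); dy=(yaw-y0+90)%180-90
    roll=-np.radians(dy)/n; d=(np.array(target)-p)*1000/n
    print("from",np.round(p,4),round(y0,2),"dyaw",round(dy,2))
    for i in range(n):
        c,t=np.cos(roll*i),np.sin(roll*i)
        Ri=R@np.array([[c,-t,0],[t,c,0],[0,0,1]])
        print(np.round(Ri.T@d,1).tolist(),round(roll,4))
E
python3 - <<'E'
from h import *
plan([.5265,.305,.12],8.0,15)
E
```

```text
from [0.234  0.5795 0.2225] 68.01 dyaw -60.01
[-24.9, -9.7, 6.8] 0.0698
[-25.5, -7.9, 6.8] 0.0698
[-26.0, -6.1, 6.8] 0.0698
[-26.4, -4.3, 6.8] 0.0698
[-26.6, -2.4, 6.8] 0.0698
[-26.7, -0.6, 6.8] 0.0698
[-26.7, 1.3, 6.8] 0.0698
[-26.6, 3.2, 6.8] 0.0698
[-26.3, 5.0, 6.8] 0.0698
[-25.9, 6.8, 6.8] 0.0698
[-25.3, 8.6, 6.8] 0.0698
[-24.7, 10.4, 6.8] 0.0698
[-23.9, 12.1, 6.8] 0.0698
[-23.0, 13.7, 6.8] 0.0698
[-22.0, 15.3, 6.8] 0.0698
```

move_arm --increments '[{"xyz": [-24.9, -9.7, 6.8], "roll": 0.07, "grip": 100}, {"xyz": [-25.5, -7.9, 6.8], "roll": 0.07, "grip": 100}, {"xyz": [-26, -6.1, 6.8], "roll": 0.07, "grip": 100}, {"xyz": [-26.4, -4.3, 6.8], "roll": 0.07, "grip": 100}, {"xyz": [-26.6, -2.4, 6.8], "roll": 0.07, "grip": 100}]'

```text
time_s: 1.47
position: [0.332, 0.4873, 0.1884]
tcp_rot: [[-0.741, 0.672, 0.0], [0.672, 0.741, 0.0], [-0.0, 0.0, -1.0]]
force: [0.4, -0.5, 0.1]
opening: 1.001
grasp_force: 0.0
```

move_arm --increments '[{"xyz": [-26.7, -0.6, 6.8], "roll": 0.07, "grip": 100}, {"xyz": [-26.7, 1.3, 6.8], "roll": 0.07, "grip": 100}, {"xyz": [-26.6, 3.2, 6.8], "roll": 0.07, "grip": 100}, {"xyz": [-26.3, 5, 6.8], "roll": 0.07, "grip": 100}, {"xyz": [-25.9, 6.8, 6.8], "roll": 0.07, "grip": 100}]'

```text
time_s: 1.88
position: [0.4297, 0.3954, 0.1544]
tcp_rot: [[-0.465, 0.885, 0.0], [0.885, 0.465, 0.0], [0.0, 0.0, -1.0]]
force: [0.4, 0.5, -0.5]
opening: 0.999
grasp_force: 0.0
```

move_arm --increments '[{"xyz": [-25.3, 8.6, 6.8], "roll": 0.07, "grip": 100}, {"xyz": [-24.7, 10.4, 6.8], "roll": 0.07, "grip": 100}, {"xyz": [-23.9, 12.1, 6.8], "roll": 0.07, "grip": 100}, {"xyz": [-23, 13.7, 6.8], "roll": 0.07, "grip": 100}, {"xyz": [-22, 15.3, 6.8], "roll": 0.07, "grip": 100}]'

```text
time_s: 2.3
position: [0.5271, 0.3035, 0.1203]
tcp_rot: [[-0.133, 0.991, 0.0], [0.991, 0.133, 0.0], [0.0, 0.0, -1.0]]
force: [0.3, -0.2, 0.0]
opening: 1.0
grasp_force: 0.0
```

```bash
python3 - <<'E'
from h import *
im,W=world("wrist"); save(im,"w1.png")
m=(W[...,2]>.03)&(W[...,2]<.05)
r=cv2.minAreaRect(W[m][:,:2].astype(np.float32)*1000); print(r)
p=W[m]; print(np.nanmedian(p[:,2]), p[:,:2].min(0),p[:,:2].max(0))
plan([.5265,.305,.010],8.0,5)
E
```

```text
((527.727783203125, 315.18096923828125), (42.046653747558594, 256.32843017578125), 7.8754563331604)
0.039365411454964576 [0.4901573 0.1860171] [0.56534135 0.44497816]
from [0.5314 0.3    0.1192] 7.34 dyaw 0.66
[1.2, -0.9, 21.8] -0.0023
[1.2, -0.9, 21.8] -0.0023
[1.2, -0.9, 21.8] -0.0023
[1.2, -0.9, 21.8] -0.0023
[1.2, -0.9, 21.8] -0.0023
```

move_arm --increments '[{"xyz": [2.7, -1.4, 25], "roll": -0.005, "grip": 100}, {"xyz": [2.7, -1.4, 25], "roll": -0.005, "grip": 100}, {"xyz": [0, 0, 25], "roll": 0, "grip": 100}, {"xyz": [0, 0, 22], "roll": 0, "grip": 100}, {"xyz": [0, 0, 12], "roll": 0, "grip": 100}]'

```text
time_s: 2.77
position: [0.5212, 0.309, 0.0091]
tcp_rot: [[-0.147, 0.989, -0.003], [0.989, 0.147, -0.001], [-0.001, -0.004, -1.0]]
force: [-0.3, -0.3, -0.3]
opening: 1.003
grasp_force: 0.0
```

move_arm --increments '[{"xyz": [0, 0, 0], "roll": 0, "grip": 100}, {"xyz": [0, 0, 0], "roll": 0, "grip": 0}, {"xyz": [0, 0, 0], "roll": 0, "grip": 0}, {"xyz": [0, 0, 0], "roll": 0, "grip": 0}, {"xyz": [0, 0, 0], "roll": 0, "grip": 0}]'

```text
time_s: 3.18
position: [0.5236, 0.3099, 0.0131]
tcp_rot: [[-0.147, 0.989, 0.003], [0.989, 0.147, 0.001], [0.001, 0.003, -1.0]]
force: [0.1, -0.8, -1.0]
opening: 0.782
grasp_force: 0.0
```

move_arm --increments '[{"xyz": [0, 0, 0], "roll": 0, "grip": 0}, {"xyz": [0, 0, 0], "roll": 0, "grip": 0}, {"xyz": [0, 0, 0], "roll": 0, "grip": 0}, {"xyz": [0, 0, 0], "roll": 0, "grip": 0}, {"xyz": [0, 0, 0], "roll": 0, "grip": 0}]'

```text
time_s: 3.6
position: [0.5246, 0.3099, 0.0122]
tcp_rot: [[-0.146, 0.989, 0.004], [0.989, 0.146, 0.001], [0.001, 0.004, -1.0]]
force: [4.3, 1.0, 2.3]
opening: 0.479
grasp_force: 30.0
```

move_arm --increments '[{"xyz": [0, 0, -5], "roll": 0, "grip": 0}, {"xyz": [0, 0, -12], "roll": 0, "grip": 0}, {"xyz": [0, 0, -18], "roll": 0, "grip": 0}, {"xyz": [0, 0, -20], "roll": 0, "grip": 0}, {"xyz": [0, 0, -15], "roll": 0, "grip": 0}]'

```text
time_s: 4.02
position: [0.5208, 0.309, 0.0823]
tcp_rot: [[-0.147, 0.989, -0.003], [0.989, 0.147, -0.001], [-0.001, -0.003, -1.0]]
force: [0.9, -0.3, -5.9]
opening: 0.484
grasp_force: 30.0
```

```bash
python3 - <<'E'
from h import *
s=bot.read_state(); print(s["opening"],s["grasp_force"],s["force"],s["moment"])
im,W=world("top"); m=(W[...,2]>.08)&(W[...,2]<.14)&(W[...,1]>.08)&(W[...,0]>.4)&(W[...,0]<.65); p=W[m]; print(len(p),np.median(p[:,2]))
for sl in (p[p[:,1]<.2],p[p[:,1]>.42]):
    if len(sl): print(np.round(sl.mean(0),4),np.round(sl.min(0),3),np.round(sl.max(0),3))
plan([.598,-.091,.09],-7.5,18)
E
```

```text
0.48432776332483357 29.967595220077783 [ 0.89453496 -0.34485682 -5.8760086 ] [-0.00395792  0.04037499 -0.02160075]
1283 0.10887436512923865
[0.5379 0.1512 0.1074] [0.513 0.102 0.081] [0.566 0.2   0.118]
from [0.5227 0.3098 0.0852] 8.45 dyaw -15.95
[-22.6, 0.9, -0.3] 0.0155
[-22.6, 1.2, -0.3] 0.0155
[-22.6, 1.6, -0.3] 0.0155
[-22.6, 1.9, -0.3] 0.0155
[-22.5, 2.3, -0.3] 0.0155
[-22.5, 2.6, -0.3] 0.0155
[-22.5, 3.0, -0.3] 0.0155
[-22.4, 3.3, -0.3] 0.0155
[-22.4, 3.7, -0.3] 0.0155
[-22.3, 4.0, -0.3] 0.0155
[-22.2, 4.3, -0.3] 0.0155
[-22.2, 4.7, -0.3] 0.0155
[-22.1, 5.0, -0.3] 0.0155
[-22.0, 5.4, -0.3] 0.0155
[-21.9, 5.7, -0.3] 0.0155
[-21.8, 6.0, -0.3] 0.0155
[-21.7, 6.4, -0.3] 0.0155
[-21.6, 6.7, -0.3] 0.0155
```

move_arm --increments '[{"xyz": [-10, 0.3, -1], "roll": 0.008, "grip": 0}, {"xyz": [-22.6, 1.2, -1], "roll": 0.0155, "grip": 0}, {"xyz": [-22.6, 1.6, -1], "roll": 0.0155, "grip": 0}, {"xyz": [-22.6, 1.9, -1], "roll": 0.0155, "grip": 0}, {"xyz": [-22.5, 2.3, -1], "roll": 0.0155, "grip": 0}]'

```text
time_s: 4.48
position: [0.5396, 0.2087, 0.0851]
tcp_rot: [[-0.076, 0.997, -0.005], [0.997, 0.076, -0.001], [-0.001, -0.005, -1.0]]
force: [-0.6, -0.4, -5.5]
opening: 0.479
grasp_force: 30.0
```

move_arm --increments '[{"xyz": [-22.5, 2.6, 0], "roll": 0.0155, "grip": 0}, {"xyz": [-22.5, 3, 0], "roll": 0.0155, "grip": 0}, {"xyz": [-22.4, 3.3, 0], "roll": 0.0155, "grip": 0}, {"xyz": [-22.4, 3.7, 0], "roll": 0.0155, "grip": 0}, {"xyz": [-22.3, 4, 0], "roll": 0.0155, "grip": 0}]'

```text
time_s: 4.9
position: [0.5613, 0.0976, 0.085]
tcp_rot: [[0.002, 1.0, -0.005], [1.0, -0.002, -0.0], [-0.0, -0.005, -1.0]]
force: [0.4, 0.5, -5.6]
opening: 0.48
grasp_force: 30.0
```

move_arm --increments '[{"xyz": [-22.2, 4.3, 0], "roll": 0.0155, "grip": 0}, {"xyz": [-22.2, 4.7, 0], "roll": 0.0155, "grip": 0}, {"xyz": [-22.1, 5, 0], "roll": 0.0155, "grip": 0}, {"xyz": [-22, 5.4, 0], "roll": 0.0155, "grip": 0}, {"xyz": [-21.9, 5.7, 0], "roll": 0.0155, "grip": 0}]'

```text
time_s: 5.32
position: [0.5828, -0.0132, 0.0849]
tcp_rot: [[0.079, 0.997, -0.005], [0.997, -0.079, 0.001], [0.0, -0.005, -1.0]]
force: [-0.2, 0.8, -5.1]
opening: 0.481
grasp_force: 30.0
```

move_arm --increments '[{"xyz": [-21.8, 6, 0], "roll": 0.0155, "grip": 0}, {"xyz": [-21.7, 6.4, 0], "roll": 0.0155, "grip": 0}, {"xyz": [-21.6, 6.7, 0], "roll": 0.0155, "grip": 0}, {"xyz": [-10, 3, 0], "roll": 0.008, "grip": 0}, {"xyz": [0, 0, 0], "roll": 0, "grip": 0}]'

```text
time_s: 5.73
position: [0.5991, -0.0914, 0.0854]
tcp_rot: [[0.136, 0.991, -0.002], [0.991, -0.136, -0.0], [-0.0, -0.002, -1.0]]
force: [0.5, 1.0, -5.2]
opening: 0.482
grasp_force: 30.0
```

```bash
python3 - <<'E'
from h import *
im,W=world("wrist"); im,W=world("wrist"); save(im,"w2.png"); s=bot.read_state(); print(s["position"],s["force"])
def red(im,W,n_):
    hsv=cv2.cvtColor(im,cv2.COLOR_RGB2HSV)
    r=((hsv[...,0]<10)|(hsv[...,0]>170))&(hsv[...,1]>130)&(hsv[...,2]>80)
    n,lab,st,ce=cv2.connectedComponentsWithStats(r.astype(np.uint8))
    for i in range(1,n):
        if st[i,4]>3: print(n_,st[i],np.round(ce[i],1),np.round(np.nanmedian(W[lab==i],0),4))
red(im,W,"w")
im,W=world("top"); red(im,W,"t")
m=(W[...,2]>.085)&(W[...,2]<.125)&(W[...,1]<.2)&(W[...,0]>.5)&(W[...,0]<.7); p=W[m]
print(len(p),np.median(p[:,2]))
for sl in (p[p[:,1]<-.2],p[p[:,1]>.0]):
    if len(sl): print(np.round(sl.mean(0),4),np.round(sl.min(0),3),np.round(sl.max(0),3))
plan([.6,-.091,.024],-7.5,5)
E
```

```text
[ 0.59805699 -0.08814338  0.08551477] [ 0.5838424  -0.47721155 -5.17006526]
w [340  52  22  19 298] [350.8  61.4] [ 6.631e-01 -6.000e-04  4.360e-02]
t [406  36   2   2   4] [406.5  36.5] [ 0.9839 -0.5076  0.0386]
t [410  38   3   2   5] [411.2  38.6] [ 0.9795 -0.5231  0.0367]
t [281  51   7   6  24] [284.1  53.8] [ 0.9225 -0.1458  0.0333]
t [166 122  20  11  73] [175.8 127.3] [0.6971 0.1655 0.0056]
t [303 146   3   5  10] [303.6 147.8] [ 0.635  -0.2039  0.0417]
t [351 146   7   8  43] [353.9 149.7] [ 0.6408 -0.3517  0.0176]
1214 0.11194236993643461
[ 0.5712 -0.2464  0.1104] [ 0.529 -0.431  0.085] [ 0.601 -0.2    0.119]
[0.6248 0.0682 0.112 ] [0.608 0.026 0.1  ] [0.641 0.103 0.119]
from [ 0.5981 -0.0874  0.0857] -7.59 dyaw 0.09
[-0.7, 0.5, 12.3] -0.0003
[-0.7, 0.5, 12.3] -0.0003
[-0.7, 0.5, 12.3] -0.0003
[-0.7, 0.5, 12.3] -0.0003
[-0.7, 0.5, 12.3] -0.0003
```

View pics/w2.png

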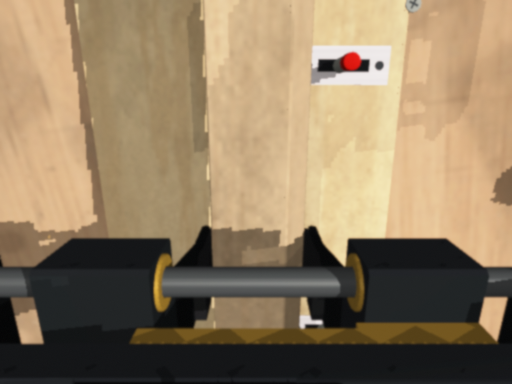

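The wrist view shows the bar square in the fingers (columns 210-305) and the left pin at (351,61), well clear. I'll lower the bar, shifting 7 mm to centre on the pins and 5 mm towards them.

move_arm --increments '[{"xyz": [-3, 2, 8], "roll": 0, "grip": 0}, {"xyz": [-4, 3, 15], "roll": 0, "grip": 0}, {"xyz": [0, 0, 15], "roll": 0, "grip": 0}, {"xyz": [0, 0, 10], "roll": 0, "grip": 0}, {"xyz": [0, 0, 5], "roll": 0, "grip": 0}]'

```text
time_s: 6.3
position: [0.6022, -0.0948, 0.0315]
tcp_rot: [[0.131, 0.991, -0.004], [0.991, -0.131, 0.001], [0.001, -0.004, -1.0]]
force: [-1.2, -0.4, -5.0]
opening: 0.478
grasp_force: 30.0
```

move_arm --increments '[{"xyz": [0, 0, 2], "roll": 0, "grip": 0}, {"xyz": [0, 0, 0.5], "roll": 0, "grip": 0}, {"xyz": [0, 0, 0], "roll": 0, "grip": 0}, {"xyz": [0, 0, 0], "roll": 0, "grip": 0}]'

```text
time_s: 6.63
position: [0.6044, -0.0963, 0.0318]
tcp_rot: [[0.132, 0.991, 0.001], [0.991, -0.132, -0.001], [-0.0, 0.001, -1.0]]
force: [0.5, 0.1, -5.9]
opening: 0.477
grasp_force: 30.0
```

move_arm --increments '[{"xyz": [0, 0, 1.5], "roll": 0, "grip": 0}, {"xyz": [0, 0, 1], "roll": 0, "grip": 0}, {"xyz": [0, 0, 1], "roll": 0, "grip": 0}, {"xyz": [0, 0, 0], "roll": 0, "grip": 0}]'

```text
time_s: 6.97
position: [0.6037, -0.0963, 0.0275]
tcp_rot: [[0.132, 0.991, -0.0], [0.991, -0.132, 0.0], [0.0, -0.0, -1.0]]
force: [-0.2, 0.1, -6.4]
opening: 0.48
grasp_force: 30.0
```

move_arm --increments '[{"xyz": [0, 0, 0.7], "roll": 0, "grip": 0}, {"xyz": [0, 0, 0.7], "roll": 0, "grip": 0}, {"xyz": [0, 0, 0], "roll": 0, "grip": 0}]'

```text
time_s: 7.22
position: [0.6039, -0.0963, 0.0264]
tcp_rot: [[0.132, 0.991, 0.0], [0.991, -0.132, -0.0], [-0.0, 0.0, -1.0]]
force: [0.1, -0.3, -2.8]
opening: 0.473
grasp_force: 30.0
```

move_arm --increments '[{"xyz": [0, 0, 0.6], "roll": 0, "grip": 0}, {"xyz": [0, 0, 0], "roll": 0, "grip": 0}]'

```text
time_s: 7.38
position: [0.6039, -0.0963, 0.0263]
tcp_rot: [[0.132, 0.991, 0.0], [0.991, -0.132, -0.0], [-0.0, 0.0, -1.0]]
force: [-2.7, 0.5, 1.5]
opening: 0.479
grasp_force: 30.0
```

move_arm --increments '[{"xyz": [0, 0, 0], "roll": 0, "grip": 75}, {"xyz": [0, 0, 0], "roll": 0, "grip": 75}, {"xyz": [0, 0, 0], "roll": 0, "grip": 75}, {"xyz": [0, 0, 0], "roll": 0, "grip": 75}, {"xyz": [0, 0, 0], "roll": 0, "grip": 75}]'

```text
time_s: 7.8
position: [0.6041, -0.0964, 0.0257]
tcp_rot: [[0.132, 0.991, 0.001], [0.991, -0.132, -0.0], [-0.0, 0.001, -1.0]]
force: [0.0, -0.9, -1.0]
opening: 0.724
grasp_force: 0.0
```

move_arm --increments '[{"xyz": [0, 0, 0], "roll": 0, "grip": 75}, {"xyz": [0, 0, 0], "roll": 0, "grip": 75}, {"xyz": [0, 0, 0], "roll": 0, "grip": 75}, {"xyz": [0, 0, 0], "roll": 0, "grip": 75}, {"xyz": [0, 0, 0], "roll": 0, "grip": 75}]'

```text
time_s: 8.22
position: [0.6038, -0.0962, 0.0255]
tcp_rot: [[0.132, 0.991, -0.0], [0.991, -0.132, 0.0], [0.0, -0.0, -1.0]]
force: [0.2, 0.2, 0.1]
opening: 0.749
grasp_force: 0.0
```

```bash
python3 - <<'E'
from h import *
s=bot.read_state(); print(s["position"],s["force"],s["opening"])
im,W=world("top"); save(cv2.resize(im[100:240,180:340],None,fx=4,fy=4),"t2.png")
E
```

```text
[ 0.60375996 -0.09623619  0.02551064] [0.21306037 0.1811542  0.05939188] 0.7486633283213554
```

View pics/t2.png

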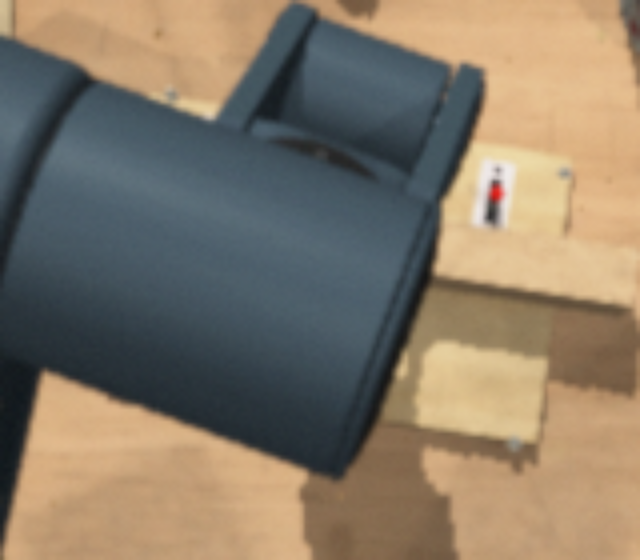

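The bar lies on the panel, released, with the right pin at (495,190) in the crop and a visible gap. Next I push with the near finger in small steps.

move_arm --increments '[{"xyz": [0, 2, 3], "roll": 0, "grip": 75}, {"xyz": [0, 3, 3], "roll": 0, "grip": 75}, {"xyz": [0, 3, 0], "roll": 0, "grip": 75}, {"xyz": [0, 1, 0], "roll": 0, "grip": 75}, {"xyz": [0, 1, 0], "roll": 0, "grip": 75}]'

```text
time_s: 8.68
position: [0.6141, -0.0977, 0.0194]
tcp_rot: [[0.132, 0.991, 0.0], [0.991, -0.132, -0.0], [-0.0, 0.0, -1.0]]
force: [-0.5, -0.4, -0.5]
opening: 0.749
grasp_force: 0.0
```

move_arm --increments '[{"xyz": [0, 1, 0], "roll": 0, "grip": 75}, {"xyz": [0, 1, 0], "roll": 0, "grip": 75}, {"xyz": [0, 1, 0], "roll": 0, "grip": 75}, {"xyz": [0, 1, 0], "roll": 0, "grip": 75}, {"xyz": [0, 1, 0], "roll": 0, "grip": 75}]'

```text
time_s: 9.1
position: [0.6175, -0.0979, 0.0195]
tcp_rot: [[0.132, 0.991, -0.002], [0.991, -0.132, 0.001], [0.0, -0.002, -1.0]]
force: [-2.6, 1.0, 2.0]
opening: 0.752
grasp_force: 1.4
```

move_arm --increments '[{"xyz": [0, 1, 0], "roll": 0, "grip": 75}, {"xyz": [0, 1, 0], "roll": 0, "grip": 75}, {"xyz": [0, 1, 0], "roll": 0, "grip": 75}, {"xyz": [0, 1, 0], "roll": 0, "grip": 75}, {"xyz": [0, 1, 0], "roll": 0, "grip": 75}]'

```text
time_s: 9.52
position: [0.6236, -0.0988, 0.0195]
tcp_rot: [[0.132, 0.991, -0.0], [0.991, -0.132, 0.0], [0.0, -0.0, -1.0]]
force: [-3.3, 0.3, 1.1]
opening: 0.749
grasp_force: 1.4
```

```bash
cat > look.py <<'E'
from h import *
import sys
s=bot.read_state(); print(np.round(s["position"],4),np.round(s["force"],2),np.round(s["moment"],3),s["opening"])
im,W=world("wrist"); save(im,sys.argv[1])
hsv=cv2.cvtColor(im,cv2.COLOR_RGB2HSV)
r=((hsv[...,0]<10)|(hsv[...,0]>170))&(hsv[...,1]>130)&(hsv[...,2]>80)
n,lab,st,ce=cv2.connectedComponentsWithStats(r.astype(np.uint8))
for i in range(1,n):
    if st[i,4]>50: print(st[i],ce[i],np.round(np.nanmedian(W[lab==i],0),4))
im,W=world("top")
m=(W[...,2]>.046)&(W[...,2]<.062)&(W[...,1]<.13)&(W[...,1]>-.33)&(W[...,0]>.5)&(W[...,0]<.72); p=W[m]
for sl in (p[p[:,1]<-.22],p[p[:,1]>.05]):
    if len(sl)>5: print("top",len(sl),np.round(sl.mean(0),4),np.round(sl.min(0),3),np.round(sl.max(0),3))
E
python3 look.py w3.png
```

```text
[ 0.6236 -0.0988  0.0195] [-3.25  0.32  1.14] [-0.03   0.581  0.   ] 0.7489063080710691
[316  13  28  30 613] [330.44371941  27.6411093 ] [ 6.633e-01 -5.000e-04  4.370e-02]
top 443 [ 0.5874 -0.2605  0.0531] [ 0.563 -0.303  0.046] [ 0.613 -0.22   0.062]
```

View pics/w3.png

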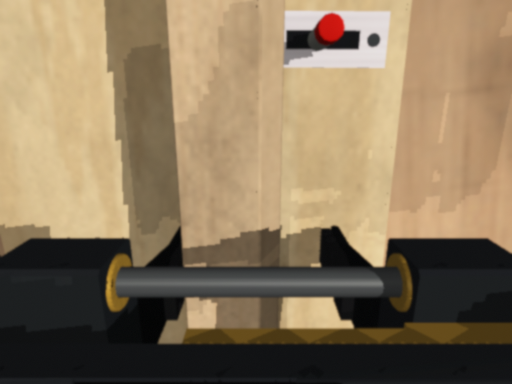

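The wrist view shows the bar's far edge at column ~281 and the pin's near edge at 316, so about 12 mm remain. Drag is about 3 N.

move_arm --increments '[{"xyz": [0, 1, 0], "roll": 0, "grip": 75}, {"xyz": [0, 1, 0], "roll": 0, "grip": 75}, {"xyz": [0, 1, 0], "roll": 0, "grip": 75}, {"xyz": [0, 1, 0], "roll": 0, "grip": 75}, {"xyz": [0, 1, 0], "roll": 0, "grip": 75}]'

```text
time_s: 10.03
position: [0.6287, -0.0996, 0.0195]
tcp_rot: [[0.132, 0.991, 0.0], [0.991, -0.132, -0.0], [-0.0, 0.0, -1.0]]
force: [-2.2, 0.4, 0.9]
opening: 0.752
grasp_force: 1.3
```

move_arm --increments '[{"xyz": [0, 0.5, 0], "roll": 0, "grip": 75}, {"xyz": [0, 0.5, 0], "roll": 0, "grip": 75}, {"xyz": [0, 0.5, 0], "roll": 0, "grip": 75}, {"xyz": [0, 0.5, 0], "roll": 0, "grip": 75}, {"xyz": [0, 0, 0], "roll": 0, "grip": 75}]'

```text
time_s: 10.45
position: [0.6307, -0.0999, 0.0195]
tcp_rot: [[0.132, 0.991, 0.0], [0.991, -0.132, -0.0], [-0.0, 0.0, -1.0]]
force: [-3.2, -0.4, 1.2]
opening: 0.749
grasp_force: 1.2
```

```bash
python3 look.py w4.png
```

```text
[ 0.6307 -0.0999  0.0195] [-3.17 -0.39  1.18] [-0.006  0.51  -0.046] 0.7487675106867048
[297  13  29  29 611] [311.57610475  27.50572831] [ 6.633e-01 -5.000e-04  4.360e-02]
top 442 [ 0.5943 -0.2615  0.053 ] [ 0.568 -0.304  0.046] [ 0.622 -0.22   0.06 ]
```

View pics/w4.png

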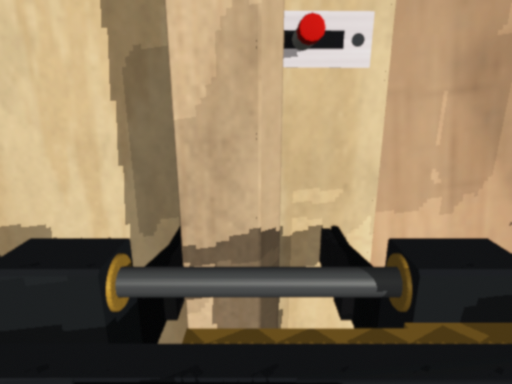

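The pin's near edge is at 297 against the bar edge at 282, leaving about 5 mm.

move_arm --increments '[{"xyz": [0, 0.5, 0], "roll": 0, "grip": 75}, {"xyz": [0, 0.5, 0], "roll": 0, "grip": 75}, {"xyz": [0, 0.5, 0], "roll": 0, "grip": 75}, {"xyz": [0, 0.5, 0], "roll": 0, "grip": 75}, {"xyz": [0, 0.5, 0], "roll": 0, "grip": 75}]'

```text
time_s: 10.97
position: [0.6331, -0.1001, 0.0195]
tcp_rot: [[0.132, 0.991, -0.0], [0.991, -0.132, 0.0], [0.0, -0.0, -1.0]]
force: [-2.6, 0.3, 1.1]
opening: 0.753
grasp_force: 1.3
```

move_arm --increments '[{"xyz": [0, 0.3, 0], "roll": 0, "grip": 75}, {"xyz": [0, 0.3, 0], "roll": 0, "grip": 75}, {"xyz": [0, 0.3, 0], "roll": 0, "grip": 75}]'

```text
time_s: 11.22
position: [0.6339, -0.1002, 0.0195]
tcp_rot: [[0.132, 0.991, -0.0], [0.991, -0.132, 0.0], [0.0, -0.0, -1.0]]
force: [-3.0, 0.7, 1.3]
opening: 0.754
grasp_force: 1.3
```

move_arm --increments '[{"xyz": [0, 0.3, 0], "roll": 0, "grip": 75}, {"xyz": [0, 0.3, 0], "roll": 0, "grip": 75}, {"xyz": [0, 0.3, 0], "roll": 0, "grip": 75}]'

```text
time_s: 11.47
position: [0.6348, -0.1004, 0.0196]
tcp_rot: [[0.132, 0.991, -0.0], [0.991, -0.132, -0.0], [-0.0, -0.0, -1.0]]
force: [-2.6, 0.5, -0.0]
opening: 0.75
grasp_force: 1.3
```

move_arm --increments '[{"xyz": [0, 0.3, 0], "roll": 0, "grip": 75}, {"xyz": [0, 0.3, 0], "roll": 0, "grip": 75}, {"xyz": [0, 0.3, 0], "roll": 0, "grip": 75}]'

```text
time_s: 11.72
position: [0.6357, -0.1005, 0.0196]
tcp_rot: [[0.132, 0.991, 0.0], [0.991, -0.132, -0.0], [-0.0, 0.0, -1.0]]
force: [-3.1, 0.7, 1.8]
opening: 0.748
grasp_force: 1.4
```

move_arm --increments '[{"xyz": [0, 0.3, 0], "roll": 0, "grip": 75}, {"xyz": [0, 0.3, 0], "roll": 0, "grip": 75}]'

```text
time_s: 11.88
position: [0.6358, -0.1005, 0.0195]
tcp_rot: [[0.132, 0.991, -0.001], [0.991, -0.132, 0.0], [0.0, -0.001, -1.0]]
force: [-3.3, 0.5, 2.3]
opening: 0.753
grasp_force: 1.8
```

```bash
python3 look.py w5.png; python3 -c "
import cv2;a=cv2.imread('pics/w5.png')[:120,220:380];cv2.imwrite('pics/w5c.png',cv2.resize(a,None,fx=4,fy=4))"
```

```text
[ 0.6358 -0.1005  0.0195] [-3.33  0.54  2.29] [0.013 0.723 0.055] 0.7527995397511177
[284  13  28  29 611] [298.24386252  27.61374795] [ 6.635e-01 -6.000e-04  4.370e-02]
top 446 [ 0.5995 -0.2615  0.0533] [ 0.574 -0.304  0.046] [ 0.627 -0.22   0.06 ]
```

View pics/w5c.png

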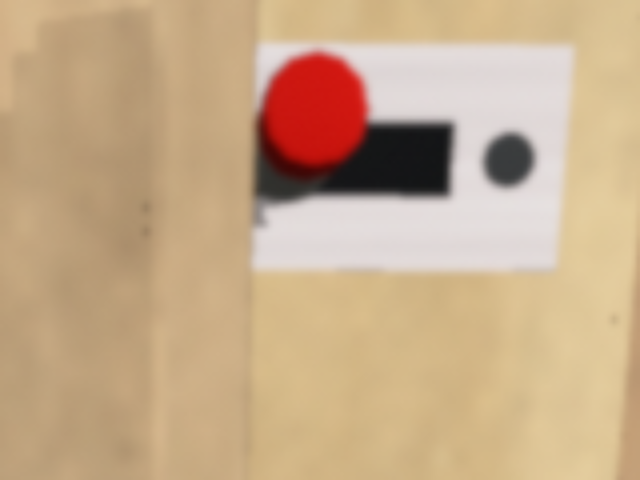

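The left pin is within about 0.5 mm of the bar's edge, and the force is just rising.

move_arm --increments '[{"xyz": [0, 0.2, 0], "roll": 0, "grip": 75}, {"xyz": [0, 0.2, 0], "roll": 0, "grip": 75}]'

```text
time_s: 12.15
position: [0.6362, -0.1004, 0.0195]
tcp_rot: [[0.132, 0.991, -0.001], [0.991, -0.132, 0.0], [0.0, -0.001, -1.0]]
force: [-4.8, 1.5, 2.7]
opening: 0.754
grasp_force: 2.2
```

move_arm --increments '[{"xyz": [0, 0.2, 0], "roll": 0, "grip": 75}, {"xyz": [0, 0.2, 0], "roll": 0, "grip": 75}]'

```text
time_s: 12.32
position: [0.6362, -0.1004, 0.0194]
tcp_rot: [[0.132, 0.991, -0.002], [0.991, -0.132, 0.001], [0.0, -0.002, -1.0]]
force: [-5.4, 0.8, 2.8]
opening: 0.748
grasp_force: 2.8
```

```bash
python3 look.py w6.png
```

```text
[ 0.6362 -0.1004  0.0194] [-5.4  0.8  2.8] [ 0.07   1.132 -0.029] 0.7477799524471851
[285  14  26  29 606] [297.24587459  28.03465347] [ 0.6634 -0.0007  0.0436]
top 450 [ 0.599  -0.2615  0.0534] [ 0.574 -0.305  0.047] [ 0.626 -0.22   0.061]
```

move_arm --increments '[{"xyz": [0, 0.3, 0], "roll": 0, "grip": 75}, {"xyz": [0, 0.3, 0], "roll": 0, "grip": 75}, {"xyz": [0, 0, 0], "roll": 0, "grip": 75}]'

```text
time_s: 12.67
position: [0.6362, -0.1004, 0.0194]
tcp_rot: [[0.132, 0.991, -0.003], [0.991, -0.132, 0.001], [0.0, -0.003, -1.0]]
force: [-5.9, -0.8, 5.0]
opening: 0.752
grasp_force: 3.1
```

move_arm --increments '[{"xyz": [0, 0.3, 0], "roll": 0, "grip": 75}, {"xyz": [0, 0.3, 0], "roll": 0, "grip": 75}, {"xyz": [0, 0.3, 0], "roll": 0, "grip": 75}, {"xyz": [0, 0, 0], "roll": 0, "grip": 75}]'

```text
time_s: 13.0
position: [0.6362, -0.1004, 0.0193]
tcp_rot: [[0.132, 0.991, -0.005], [0.991, -0.132, 0.001], [0.0, -0.005, -1.0]]
force: [-7.6, 1.2, 5.1]
opening: 0.751
grasp_force: 3.8
```

move_arm --increments '[{"xyz": [0, 0.2, -0.2], "roll": 0, "grip": 75}, {"xyz": [0, 0.3, -0.2], "roll": 0, "grip": 75}, {"xyz": [0, 0.3, 0], "roll": 0, "grip": 75}, {"xyz": [0, 0, 0], "roll": 0, "grip": 75}]'

```text
time_s: 13.33
position: [0.6362, -0.1004, 0.0193]
tcp_rot: [[0.132, 0.991, -0.007], [0.991, -0.132, 0.001], [0.001, -0.007, -1.0]]
force: [-7.2, 0.5, 3.4]
opening: 0.752
grasp_force: 4.1
```

move_arm --increments '[{"xyz": [0, 0.3, -0.2], "roll": 0, "grip": 75}, {"xyz": [0, 0.3, -0.2], "roll": 0, "grip": 75}, {"xyz": [0, 0.3, 0], "roll": 0, "grip": 75}, {"xyz": [0, 0.3, 0], "roll": 0, "grip": 75}, {"xyz": [0, 0, 0], "roll": 0, "grip": 75}]'

```text
time_s: 13.75
position: [0.6362, -0.1003, 0.0192]
tcp_rot: [[0.131, 0.991, -0.01], [0.991, -0.131, 0.002], [0.001, -0.01, -1.0]]
force: [-9.6, 0.5, 1.5]
opening: 0.752
grasp_force: 4.8
```

```bash
python3 look.py w7.png; python3 -c "
import cv2;a=cv2.imread('pics/w7.png')[:120,220:380];cv2.imwrite('pics/w7c.png',cv2.resize(a,None,fx=4,fy=4))
from h import *
im,W=world('top'); save(cv2.resize(im[120:200,280:350],None,fx=8,fy=7),'t7.png')"
```

```text
[ 0.6362 -0.1003  0.0192] [-9.59  0.45  1.49] [-0.082  1.661  0.022] 0.7519723781216747
[284  14  27  29 609] [297.10673235  28.0771757 ] [ 6.635e-01 -6.000e-04  4.370e-02]
top 447 [ 0.5993 -0.2614  0.0531] [ 0.575 -0.304  0.046] [ 0.625 -0.22   0.06 ]
```

View pics/w7c.png

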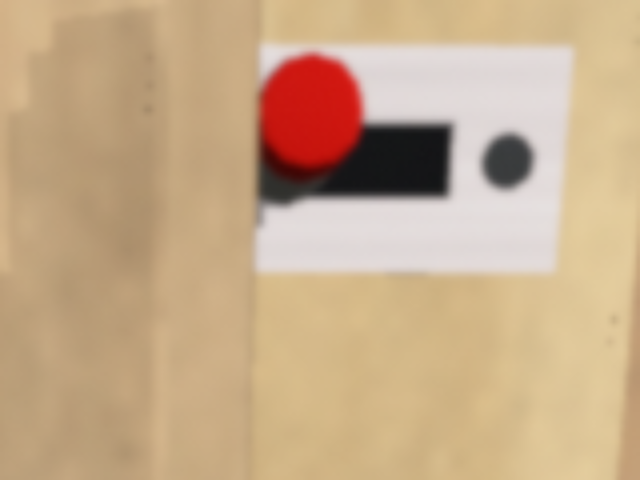

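View pics/t7.png

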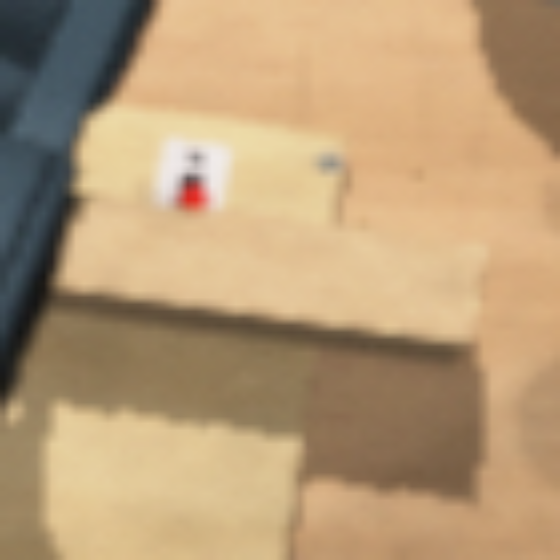

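Both pins touch the bar's edge, and the push is 9.6 N. I'll go up to about 12 N and hold.

move_arm --increments '[{"xyz": [0, 0.3, 0], "roll": 0, "grip": 75}, {"xyz": [0, 0.3, 0], "roll": 0, "grip": 75}, {"xyz": [0, 0.3, 0], "roll": 0, "grip": 75}, {"xyz": [0, 0.3, 0], "roll": 0, "grip": 75}, {"xyz": [0, 0, 0], "roll": 0, "grip": 75}]'

```text
time_s: 14.32
position: [0.6362, -0.1003, 0.0191]
tcp_rot: [[0.131, 0.991, -0.012], [0.991, -0.131, 0.002], [0.001, -0.013, -1.0]]
force: [-10.7, 0.7, 3.3]
opening: 0.751
grasp_force: 5.7
```

move_arm --increments '[{"xyz": [0, 0.3, 0], "roll": 0, "grip": 75}, {"xyz": [0, 0.2, 0], "roll": 0, "grip": 75}, {"xyz": [0, 0, 0], "roll": 0, "grip": 75}, {"xyz": [0, 0, 0], "roll": 0, "grip": 75}, {"xyz": [0, 0, 0], "roll": 0, "grip": 75}]'

```text
time_s: 14.73
position: [0.6362, -0.1003, 0.0191]
tcp_rot: [[0.131, 0.991, -0.013], [0.991, -0.131, 0.003], [0.001, -0.014, -1.0]]
force: [-12.0, 0.0, 4.8]
opening: 0.75
grasp_force: 6.1
```

move_arm --increments '[{"xyz": [0, 0, 0], "roll": 0, "grip": 75}, {"xyz": [0, 0, 0], "roll": 0, "grip": 75}, {"xyz": [0, 0, 0], "roll": 0, "grip": 75}, {"xyz": [0, 0, 0], "roll": 0, "grip": 75}, {"xyz": [0, 0, 0], "roll": 0, "grip": 75}]'

```text
time_s: 15.15
position: [0.6362, -0.1003, 0.0191]
tcp_rot: [[0.131, 0.991, -0.013], [0.991, -0.131, 0.003], [0.001, -0.014, -1.0]]
force: [-11.1, -0.2, 5.0]
opening: 0.754
grasp_force: 6.1
```

move_arm --increments '[{"xyz": [0, 0, 0], "roll": 0, "grip": 75}, {"xyz": [0, 0, 0], "roll": 0, "grip": 75}, {"xyz": [0, 0, 0], "roll": 0, "grip": 75}, {"xyz": [0, 0, 0], "roll": 0, "grip": 75}, {"xyz": [0, 0, 0], "roll": 0, "grip": 75}]'

```text
time_s: 15.57
position: [0.6362, -0.1003, 0.0191]
tcp_rot: [[0.131, 0.991, -0.013], [0.991, -0.131, 0.003], [0.001, -0.014, -1.0]]
force: [-11.8, 0.2, 4.5]
opening: 0.756
grasp_force: 6.1
```

move_arm --increments '[{"xyz": [0, -1, 0], "roll": 0, "grip": 75}, {"xyz": [0, -1.5, 0], "roll": 0, "grip": 75}, {"xyz": [0, -2, 0], "roll": 0, "grip": 75}, {"xyz": [0, -3, 0], "roll": 0, "grip": 75}, {"xyz": [0, -4, 0], "roll": 0, "grip": 75}]'

```text
time_s: 15.98
position: [0.6333, -0.1007, 0.0208]
tcp_rot: [[0.132, 0.991, 0.006], [0.991, -0.132, -0.002], [-0.001, 0.006, -1.0]]
force: [0.3, -0.4, 0.7]
opening: 0.748
grasp_force: 0.0
```

move_arm --increments '[{"xyz": [0, -2, 0], "roll": 0, "grip": 75}, {"xyz": [0, 0, 0], "roll": 0, "grip": 75}]'

```text
time_s: 16.15
position: [0.6297, -0.0999, 0.0208]
tcp_rot: [[0.132, 0.991, 0.002], [0.991, -0.132, -0.001], [-0.0, 0.002, -1.0]]
force: [0.1, -0.5, 0.2]
opening: 0.75
grasp_force: 0.0
```

move_arm --increments '[{"xyz": [0, -3, 0], "roll": 0, "grip": 75}, {"xyz": [0, -2, 0], "roll": 0, "grip": 80}, {"xyz": [0, 0, 0], "roll": 0, "grip": 80}, {"xyz": [0, 0, -10], "roll": 0, "grip": 80}, {"xyz": [0, 0, -20], "roll": 0, "grip": 80}]'

```text
time_s: 16.57
position: [0.6221, -0.0984, 0.0488]
tcp_rot: [[0.132, 0.991, -0.005], [0.991, -0.132, 0.002], [0.001, -0.005, -1.0]]
force: [-0.3, -0.4, 0.4]
opening: 0.798
grasp_force: 0.0
```

move_arm --increments '[{"xyz": [0, 0, -25], "roll": 0, "grip": 80}, {"xyz": [0, 0, -30], "roll": 0, "grip": 80}, {"xyz": [0, -30, -30], "roll": 0, "grip": 80}, {"xyz": [0, -30, -20], "roll": 0, "grip": 80}, {"xyz": [0, -30, 0], "roll": 0, "grip": 80}]'

```text
time_s: 16.98
position: [0.5378, -0.0881, 0.1599]
tcp_rot: [[0.132, 0.991, 0.01], [0.991, -0.132, -0.004], [-0.003, 0.011, -1.0]]
force: [-0.3, -0.2, -0.4]
opening: 0.796
grasp_force: 0.0
```

move_arm --increments '[{"xyz": [0, -30, 0], "roll": 0, "grip": 80}, {"xyz": [0, -15, 0], "roll": 0, "grip": 80}, {"xyz": [0, 0, 0], "roll": 0, "grip": 80}, {"xyz": [0, 0, 0], "roll": 0, "grip": 80}, {"xyz": [0, 0, 0], "roll": 0, "grip": 80}]'

```text
time_s: 17.4
position: [0.4926, -0.0819, 0.1556]
tcp_rot: [[0.132, 0.991, 0.003], [0.991, -0.132, -0.001], [-0.001, 0.004, -1.0]]
force: [0.1, 0.9, 0.2]
opening: 0.798
grasp_force: 0.0
```

```bash
python3 look.py w8.png; python3 -c "
import cv2;from h import *
im,W=world('top'); save(cv2.resize(im[110:220,190:330],None,fx=5,fy=5),'t8.png')"
```

```text
[ 0.4926 -0.0819  0.1556] [0.06 0.87 0.18] [-0.128 -0.002  0.015] 0.7983111283497768
[458  55  13  13 130] [463.92307692  60.87692308] [ 0.6632 -0.0007  0.0439]
top 448 [ 0.5991 -0.2614  0.0532] [ 0.574 -0.304  0.046] [ 0.625 -0.22   0.06 ]
top 222 [0.6423 0.072  0.0528] [0.621 0.051 0.046] [0.667 0.096 0.061]
```

View pics/w8.png

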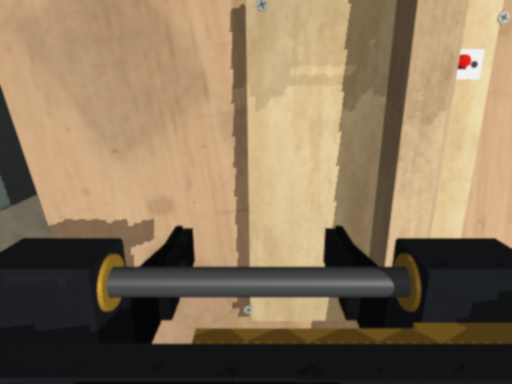

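The left pin at (464,61) sits against the bar's far edge, and the bar hasn't moved since the press. Handing in.

```bash
python3 -c "
from rig import bot
print(bot.hand_in())"
```

```text
the job is handed in; nothing more can be done
None
```

The job is handed in (the hand-in gave no verdict): the bar was laid clear of both pins and let go, pressed against them for about a second with 11–12 N of total push at mid-span (an estimated 4–5 N per pin after drag), and left lying flat against them, with the mug, wax tin and glue tube never approached.

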